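# Make up a counterweight on the spring scale

## Robot

A 6-joint arm with a two-finger parallel gripper is mounted at the origin on a cart in front of the work surface, level with it; the furniture and walls round the work are solid. World frame = base frame: x ahead of the robot, y to its left, z up, the work surface at z = 0. Lengths are in m, angles in rad, forces in N, time in s.
With the tool pointing down it reaches from about 0.325 to 0.875 m from the base axis. Payload 4.4 kg.
Tool frame: the origin (TCP) lies between the finger pads; the fingertips stand 14 mm ahead of it and the grasp point (between the pads) lies 5 mm behind it (robot.tip_reach is the distance from the TCP to the fingertips, in m); z points along the fingers, y is the line along which they close (so a half turn about z gives the same grasp; the last joint's range is limited). The gripper opens to 85 mm and grips with 20 to 120 N. Pads are 22 mm wide; open, the fingers measure 114 mm over their backs; the gripper's body (76 mm by 85 mm) begins 54 mm behind the grasp point. The pads swing forward as they close: fully open they stand 13 mm farther back than shut.
Start: joints at [-1.323, 0.207, 1.542, -0, 1.393, -0.15], TCP at [0.223, -0.53, 0.245] pointing down, gripper open.
Joint ranges: [-2.73, 2.73], [-0.86, 2.22], [0.23, 2.46], [-1.11, 4.25], [0.08, 2.63], [-2.82, 2.82]. Speed limits (rad/s): [2.79, 2.79, 3.14, 3.14, 3.14, 3.14].

## Interface

Orientations are given as a rotation vector (axis times angle).
In Python, from station import read_state, cams, finish_job, robot gives the robot as it stands. The module is installed in compiled form; this text tells all that it offers.
- The arm moves only by the tool jog_arm, never from a script. Its argument "series" is a list of rows, each a list of 7 numbers: the shift along the tool's x, y, z in mm, then the turn, a rotation vector about the tool's x, y, z in rad, then the closure, from -1 (fully open) to 1 (shut). A call has 1 to 8 rows; each row is the pose to reach, as a shift and turn from the pose commanded when the call began, along the tool's axes at that moment; what a row does not reach only later rows make up. A row lasts 1/8 s, in which the tool goes at most 62.5 mm and 10.7 degrees, less where a joint would pass 70% of its speed; a pose out of reach is approached as far as the arm can. A call with a gripper value outside its range is refused whole. The fingers move at their own pace and stop on an object; "newtons" is the grip in N (left out, the last holds). Time passes only in rows, so rows that repeat a pose let the fingers close. It gives the time, the measured TCP pose, the force, the opening and the grip force at its end, in the units of the state.
- read_state(): the state, without advancing time (a new reading comes with each control period).
- cams.capture(name): name is "scene" or "side" or "wrist"; returns a dict with "image" (480x640x3 uint8, blue, green, red), "intrinsics" (3x3 intrinsics, pixels), "k1" (the pictures are not rectified: a ray, as slopes to the right and down, at radius r is drawn at 1 + k1 r^2 times it, then the intrinsics apply), "world_to_cam" (4x4, takes a point from world to camera coordinates); the wrist camera has in their place "hand_eye" (4x4, takes a point from camera to tool coordinates, whose origin is the TCP and whose axes are the flange's). Camera axes: x right, y down, z forward; pixel columns grow to the right and rows downward; lengths in m; the calibration is good to about 2 mm. A picture is of the moment at which its call begins: read the wrist's pose just before it. There is no depth.
- finish_job(): hands the job in; it is judged then, once.
The state is a dict: "t": time; "joint_positions": joint angles; "dq": joint speeds; "tau": joint torques, N m; "ee_pos": TCP position; "ee_rot": TCP orientation; "contact_force": force on the tool from outside, world axes, zero at the start; "moment": the same for the moment, N m; "gripper_width": finger opening in m; "finger_force": force on a finger pad.
Only numpy, scipy, OpenCV 4.12 (cv2) and the standard library are available. Lean on these libraries where they do the work, as an engineer would, in place of code of your own. Each camera call takes 0.05 s, during which the arm holds its last target. There are 200 camera calls.

## Task

The counterweight case on the spring scale is too light: put steel slugs from the mat into it, lying side by side on its floor, until the scale's needle comes to rest between the two prongs of the brass marker. Then swing the cover shut and press its front edge down until the spring clip snaps over it, and leave the closed case standing on the scale with the needle still between the prongs. Slugs you do not need stay on the mat or the bench; leave the other things alone.

Things in the scene. Friction and masses are not known exactly. Their poses are not given: they have to be found in the camera images.
- scale: Grey spring dial scale, fixed. Origin on the bench under the centre of its platform; x to its back, y to its left. Round dial, 120 mm, leaning back 45 degrees at its front, centre 136 mm before the origin, 59 mm up. Steel platform 156 x 216 mm with a 7 mm rim, top 92 mm above the bench when empty; it sinks 1 mm per 100 g, at most 20 mm.
- needle (a joint): Angle of the long black needle of the dial, rad, 0 for an empty platform, growing clockwise by 3.0 rad per kg on the platform (12 o'clock is 2.25).
- set_marker (a joint): Angle of the brass marker on the dial, rad, in the same sense as the needle: the middle of the gap between its two prongs. It shows the wanted total weight of the finished counterweight (case, cover and slugs). It is set already and differs each time.
- needle_tip (a point): Point on the needle 42 mm from the dial's centre.
- marker_gap (a point): Middle of the gap between the marker's two prongs, 42 mm from the dial's centre; the prongs stand about 6 mm to either side of it.
- case: Open dark steel case, loose on the platform: outside 106 (x) x 196 (y) x 32 mm high, 3 mm sheet, inside 100 x 190 mm; its weight varies. Origin at the centre of its underside; x towards its hinge (away from the robot), y along the hinge. The spring clip, an upright steel strip 28 mm wide, 37 mm high, stands outside the middle of its front (-x) wall.
- case_floor (a point): Centre of the inside floor of the case.
- cover (a joint): Angle of the case's steel cover, rad: 0 shut and held by the clip, about 0.09 resting on the clip but not snapped in, 1.78 fully open, leaning back. A stiff hinge keeps it open. 113 mm from hinge to front edge, 196 mm wide, 3 mm thick, 10 mm skirt turned down at the front. Snapping shut takes about 5 N at the front edge; meanwhile the platform sinks.
- cover_edge (a point): Upper side of the cover at the middle of its front edge, where it is pressed (112 mm from the hinge).
- cover_hinge (a point): Middle of the cover's hinge axis: 56 mm behind the centre of the case, 33 mm above its underside.
- mat: Black rubber mat 150 (x) x 380 (y) x 3 mm, fixed on the bench. Origin at the centre of its underside.
- slug_a: Longest of four steel slugs sawn from 30 x 20 mm flat bar: 85 mm long, 400 g. It lies flat; origin at the centre of its underside, x along its length, y across its 30 mm width, 20 mm high.
- slug_b: The same bar, 64 mm long (x), 30 mm wide (y), 20 mm high, 300 g; origin at the centre of its underside.
- slug_c: The same bar, 42.5 mm long (x), 30 mm wide (y), 20 mm high, 200 g; origin at the centre of its underside.
- slug_d: The same bar, 32 mm long (x), 30 mm wide (y), 20 mm high, 150 g; origin at the centre of its underside.
- padlock: Bystander: grey padlock 78 x 48 x 19 mm, lying on the bench behind the right end of the mat.
- tape_measure: Bystander: tape measure 33 x 70 x 60 mm, at the back right.
- oil_bottle: Bystander: small oil bottle with a spout, 45 mm wide, 133 mm high, behind the scale.
- screwdriver: Bystander: screwdriver 168 mm long, lying on the bench behind the scale.
There are look-alikes about, which are no part of the job. Leave any black or green look-alike of the slug_a alone.

How it is judged:
By the outcome, as a careful person would: the job done as asked, in the order asked, and still so for the second after the job is handed in, with the robot touching nothing.
It also fails if it takes over 72 s, if anything falls off the work surface, if the arm or the gripper's body presses on something with over 40 N, if the wrist force passes 120 N, or if a joint passes its speed limit or range.

## Working session

There is one attempt and no reset: what is moved stays moved. The work goes in short steps, Python scripts to look and compute and a tool call to move; the robot and the scene stay as the last step left them, time stands still between calls to the robot, and variables do not carry over. Pictures are saved under pics/ and viewed, at most 10 in all, crops included, and the job is handed in when it is done.

Besides the shell and the picture viewer there is one more tool, called after "Request:" as name(argument=value, ...), one argument or row to a line, values as JSON. jog_arm: Moves the arm, as the interface text tells. Its arguments: {"type":"object","properties":{"series":{"type":"array"},"newtons":{"type":"number"}},"required":["series"]}

```bash
mkdir -p pics; cat > h.py <<'E'
import numpy as np, cv2
from scipy.spatial.transform import Rotation as R
from station import read_state, cams, finish_job, robot
def cap(n):
    s=read_state(); c=cams.capture(n)
    if n=='wrist':
        T=np.eye(4);T[:3,:3]=R.from_rotvec(s['ee_rot']).as_matrix();T[:3,3]=s['ee_pos']
        c['world_to_cam']=np.linalg.inv(T@c['hand_eye'])
    return c
def und(c,uv):
    K=np.array(c['intrinsics']);d=np.array([c['k1'],0,0,0,0.])
    return cv2.undistortPoints(np.array(uv,float).reshape(-1,1,2),K,d).reshape(-1,2)
def plane(c,uv,z):
    M=np.linalg.inv(c['world_to_cam']);o=M[:3,3];p=und(c,uv)
    d=np.c_[p,np.ones(len(p))]@M[:3,:3].T
    return o+d*((z-o[2])/d[:,2])[:,None]
def proj(c,P):
    M=np.array(c['world_to_cam']);r,_=cv2.Rodrigues(M[:3,:3])
    return cv2.projectPoints(np.array(P,float).reshape(-1,1,3),r,M[:3,3],np.array(c['intrinsics']),np.array([c['k1'],0,0,0,0.]))[0].reshape(-1,2)
E
python3 - <<'E'
from h import *
import pickle
D={}
for n in ['scene','side','wrist']:
    c=cap(n);D[n]=c;cv2.imwrite(f'pics/{n}0.png',c['image']);print(n,np.linalg.inv(c['world_to_cam'])[:3].round(3).tolist(),c['intrinsics'][0][0])
pickle.dump(D,open('d0.pkl','wb'));print(read_state())
E
```

```text
scene [[-0.612, -0.597, 0.519, -0.065], [-0.791, 0.449, -0.416, 0.501], [0.015, -0.665, -0.747, 0.979]] 498.8864008096842
side [[0.905, -0.264, 0.333, 0.129], [-0.425, -0.551, 0.718, -0.897], [-0.006, -0.792, -0.611, 0.896]] 438.09600061155703
wrist [[0.388, -0.887, -0.251, 0.287], [-0.922, -0.374, -0.103, -0.502], [-0.003, 0.272, -0.962, 0.373]] 338.6221677415245
{'t': 0.15, 'joint_positions': array([-1.32248622e+00,  2.07231703e-01,  1.54264267e+00,  5.01850286e-06,
        1.39346923e+00, -1.50523491e-01]), 'dq': array([-0.00086497, -0.00169263, -0.00460931, -0.0005379 , -0.00053627,
       -0.00077366]), 'tau': array([ 4.90004531e-04, -3.83508503e+01, -2.92037648e+01, -2.87765988e-04,
        6.61236685e-03, -4.40927508e-06]), 'ee_pos': array([ 0.22313747, -0.52933289,  0.24438024]), 'ee_rot': array([-3.07761927e+00, -6.21994484e-01,  1.26602618e-04]), 'contact_force': array([ 0.60433874, -0.11309116,  0.65366215]), 'moment': array([-0.03504585,  0.02779412, -0.02570888]), 'finger_force': 0.0, 'gripper_width': 0.08552504006940692}
```

View pics/scene0.png

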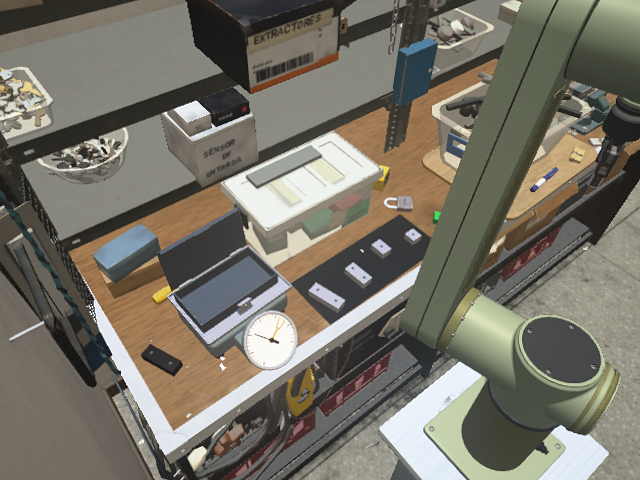

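View pics/side0.png

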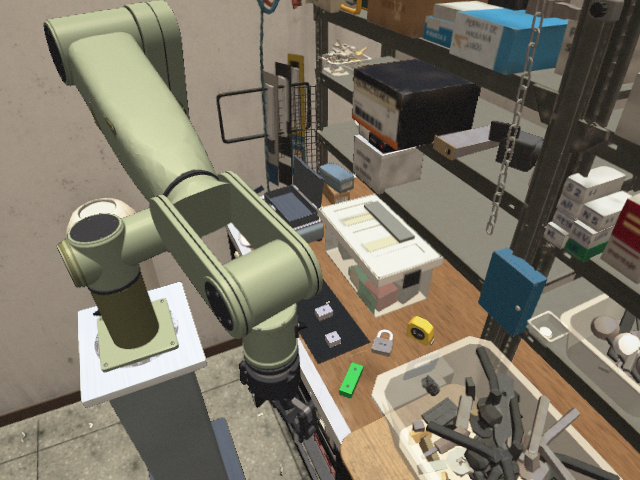

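The scene picture shows four grey slugs on the mat at about (327,295), (358,274), (381,248) and (413,236). The open case is at (228,285) and the dial at (271,340). A black look-alike lies at (161,360), and the side view shows a green one at (351,379). The ones meant are the grey steel pieces on the mat. I'll enlarge the dial and the mat.

```bash
python3 - <<'E'
from h import *
import pickle
D=pickle.load(open('d0.pkl','rb'));c=D['scene'];im=c['image']
a=cv2.resize(im[300:380,230:310],None,fx=5,fy=5,interpolation=cv2.INTER_CUBIC)
b=cv2.resize(im[220:320,290:440],(600,400),interpolation=cv2.INTER_CUBIC)[:, :]
b=cv2.resize(b,(400,267));e=cv2.resize(im[205:340,150:300],(400,333))
o=np.zeros((600,800,3),np.uint8);o[:400,:400]=a;o[:267,400:]=b;o[267:600,400:]=e
cv2.imwrite('pics/crop1.png',o)
g=im.max(2).astype(int);roi=np.zeros_like(g,bool);roi[222:320,298:432]=1
# mat polygon: light and grey pixels surrounded by dark mat
hsv=cv2.cvtColor(im,cv2.COLOR_BGR2HSV)
m=((hsv[...,2]>75)&(hsv[...,1]<70)&roi).astype(np.uint8)
n,l,s,ce=cv2.connectedComponentsWithStats(m)
for i in range(1,n):
    if 60<s[i][4]<3000:
        cn=cv2.findContours((l==i).astype(np.uint8),0,2)[0][0].reshape(-1,2)
        W=plane(c,cn,0.013)[:,:2]*1000
        r=cv2.minAreaRect(W.astype(np.float32));print(s[i],ce[i].round(1),r)
E
```

```text
[298 222  55  32 907] [316.2 232.3] ((597.2716064453125, -65.38484191894531), (144.72579956054688, 108.53202819824219), 53.08062744140625)
[404 228  18  17 202] [412.4 236.1] ((463.32598876953125, -249.25257873535156), (46.59800338745117, 43.98179626464844), 89.31260681152344)
[371 239  21  20 269] [380.6 248.2] ((483.3369140625, -154.30152893066406), (55.364051818847656, 45.72238540649414), 3.692610740661621)
[ 337  238   95   82 2800] [399.7 295.3] ((342.19415283203125, -114.55220031738281), (131.56240844726562, 355.82745361328125), 7.037339210510254)
[344 262  28  27 417] [357.7 274.6] ((454.38214111328125, -51.16276550292969), (75.61842346191406, 43.552818298339844), 5.292515277862549)
[308 282  38  31 603] [326.3 296.9] ((448.9266662597656, 51.62566375732422), (94.3555908203125, 43.9124755859375), 15.882611274719238)
[423 299   9  21 101] [428.5 312. ] ((275.2676086425781, -117.02339172363281), (16.656959533691406, 61.49195098876953), 29.06092071533203)
```

View pics/crop1.png

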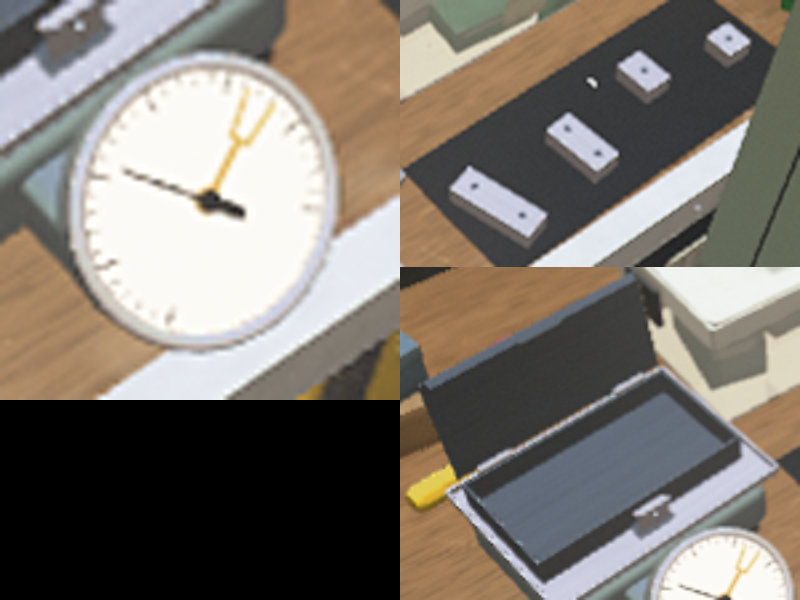

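The crop shows the four drilled grey slugs on the mat. The needle tip is at crop (123,170), the pivot at (209,200), and the brass prong ends at (248,88) and (272,98). The case sits on a light platform with visible rims.

```bash
python3 - <<'E'
from h import *
import pickle
D=pickle.load(open('d0.pkl','rb'));c=D['scene'];im=c['image']
g=im.max(2).astype(int);roi=np.zeros_like(g,bool);roi[222:320,298:432]=1
for th in (140,):
  m=((g>th)&roi).astype(np.uint8)
  n,l,s,ce=cv2.connectedComponentsWithStats(m)
  for i in range(1,n):
    if 60<s[i][4]<700:
        cn=cv2.findContours((l==i).astype(np.uint8),0,2)[0][0].reshape(-1,2)
        W=plane(c,cn,0.023)[:,:2]*1000
        print(ce[i].round(1),plane(c,[ce[i]],.023)[0].round(4),cv2.minAreaRect(W.astype(np.float32)))
q=lambda L,ox,oy,f:[((x+.5)/f-.5+ox,(y+.5)/f-.5+oy) for x,y in L]
pl=q([(447,490),(777,467),(660,368)],0,0,1)
pl=q([(47,223),(377,200),(260,101)],150,205,2.667)
P=plane(c,pl,.096);print('plat L,FR?,BR',P.round(3).tolist())
fl=plane(c,q([(82,226),(190,286),(340,174),(268,127)],150,205,2.667),.095);print('floorish',fl.round(3).tolist())
C=plane(c,q([(209,200)],230,300,5),.059)[0];print('dialC',C)
ell=plane(c,q([(205,202)],230,300,5),.059)[0];print('dialC ellipse',ell)
for dd in (P[1]-P[2],):pass
yaw=np.arctan2(-(P[0]-P[2])[0],(P[0]-P[2])[1]);print('yaw BR-L? ',yaw)
def ang(yaw):
  Rz=R.from_euler('z',yaw).as_matrix();s=.5**.5
  nrm=Rz@[-s,0,s];up=Rz@[s,0,s];rt=Rz@[0,-1,0]
  M=np.linalg.inv(c['world_to_cam']);o=M[:3,3]
  for uv in [(123,170),(242,213),(248,88),(272,98),(240,138),(260,93)]:
    p=und(c,q([uv],230,300,5))[0];d=M[:3,:3]@[*p,1]
    X=o+d*((C-o)@nrm)/(d@nrm)-C
    print(uv,(2.25+np.arctan2(X@rt,X@up)).round(3),(np.linalg.norm(X)*1000).round(1))
ang(yaw)
E
```

```text
[312. 225.] [ 0.6454 -0.0575  0.023 ] ((638.7315673828125, -57.61768341064453), (50.35374450683594, 32.444400787353516), 53.08567810058594)
[424.1 227. ] [ 0.4623 -0.289   0.023 ] ((463.5500793457031, -293.63934326171875), (63.16856384277344, 35.467220306396484), 2.5127663612365723)
[413.  234.2] [ 0.4615 -0.2472  0.023 ] ((461.8076171875, -247.17384338378906), (31.728158950805664, 31.384735107421875), 1.2983685731887817)
[381.  246.2] [ 0.4811 -0.1526  0.023 ] ((481.43048095703125, -152.84873962402344), (44.0958251953125, 31.113510131835938), 2.2562851905822754)
[357.9 272.8] [ 0.452  -0.0496  0.023 ] ((452.3987731933594, -49.519622802734375), (65.48533630371094, 30.71023178100586), 5.292132377624512)
[326.6 295.1] [0.4462 0.0523 0.023 ] ((447.2248840332031, 52.48426818847656), (86.48529815673828, 31.347803115844727), 15.9090576171875)
[306.7 310.3] [0.4407 0.1149 0.023 ] ((444.01214599609375, 122.34518432617188), (92.79270935058594, 44.88766860961914), 2.5771126747131348)
plat L,FR?,BR [[0.63, 0.35, 0.096], [0.487, 0.123, 0.096], [0.638, 0.142, 0.096]]
floorish [[0.611, 0.329, 0.095], [0.508, 0.289, 0.095], [0.529, 0.132, 0.095], [0.609, 0.152, 0.095]]
dialC [0.40819069 0.23194955 0.059     ]
dialC ellipse [0.40841857 0.23381135 0.059     ]
yaw BR-L?  0.038389872491049755
(123, 170) 1.566 40.9
(242, 213) 4.742 16.3
(248, 88) 3.139 48.9
(272, 98) 3.383 50.0
(240, 138) 3.283 28.5
(260, 93) 3.262 49.0
```

The slug sizes match: a is at (0.447,0.052), b at (0.452,-0.050), c at (0.481,-0.153) and d at (0.462,-0.247). The needle reads about 1.58 and the marker about 3.27, so roughly 0.55 kg is missing, which is a + d. I'll start with slug a, keeping the wrist camera on the robot's side.

```bash
cat >> h.py <<'E'
def rel(x,y,z,yawdeg,s=None):
    "tool-axis shift mm + turn to a tool-down pose"
    s=s or read_state();A=R.from_rotvec(s['ee_rot']);B=R.from_euler('z',yawdeg,degrees=True)*R.from_euler('x',180,degrees=True)
    print('shift',(A.inv().apply(np.array([x,y,z])-s['ee_pos'])*1000).round(1),'turn',(A.inv()*B).as_rotvec().round(4))
E
python3 -c "
from h import *
rel(.447,.0525,.16,195.9)"
```

```text
shift [ 432.2 -449.1   85.3] turn [ 2.0000e-04 -2.6000e-03 -3.0203e+00]
```

Request:
jog_arm(
  series=[
    [432, -449, 40, 0, 0, -3.02, -1],
    [432, -449, 40, 0, 0, -3.02, -1],
    [432, -449, 85, 0, 0, -3.02, -1],
    [432, -449, 85, 0, 0, -3.02, -1],
    [432, -449, 85, 0, 0, -3.02, -1],
    [432, -449, 85, 0, 0, -3.02, -1],
    [432, -449, 85, 0, 0, -3.02, -1],
    [432, -449, 85, 0, 0, -3.02, -1],
  ],
  newtons=60,
)

```text
t: 1.15
ee_pos: [0.4015, -0.0657, 0.1799]
ee_rot: [1.821, 2.559, 0.0]
contact_force: [0.5, -0.5, 1.1]
gripper_width: 0.0856
finger_force: 0.0
```

```bash
python3 -c "
from h import *
rel(.447,.0525,.10,195.9)"
```

```text
shift [96.8 81.6 79.9] turn [ 1.0000e-04  1.3000e-03 -1.5145e+00]
```

Request:
jog_arm(
  series=[
    [97, 82, 40, 0, 0, -1.515, -1],
    [97, 82, 80, 0, 0, -1.515, -0.5],
    [97, 82, 80, 0, 0, -1.515, -0.3],
    [97, 82, 80, 0, 0, -1.515, -0.3],
    [97, 82, 80, 0, 0, -1.515, -0.3],
    [97, 82, 80, 0, 0, -1.515, -0.3],
    [97, 82, 80, 0, 0, -1.515, -0.3],
    [97, 82, 80, 0, 0, -1.515, -0.3],
  ],
)

```text
t: 2.15
ee_pos: [0.4472, 0.0507, 0.0998]
ee_rot: [0.413, -3.114, -0.0]
contact_force: [0.5, -0.6, -1.0]
gripper_width: 0.0555
finger_force: 0.0
```

```bash
python3 - <<'E'
from h import *
c=cap('wrist');cv2.imwrite('pics/w1.png',c['image'])
g=c['image'].max(2);m=(g>140).astype(np.uint8)
n,l,s,ce=cv2.connectedComponentsWithStats(m)
for i in range(1,n):
    if 300<s[i][4]<60000:
        cn=cv2.findContours((l==i).astype(np.uint8),0,2)[0][0].reshape(-1,2)
        print(s[i],ce[i],cv2.minAreaRect((plane(c,cn,0.023)[:,:2]*1000).astype(np.float32)))
print(read_state()['ee_pos'])
rel(.447,.0525,.020,195.9)
E
```

```text
[ 85   0  37  34 676] [106.4408284   10.62869822] ((349.5142822265625, -90.5940933227539), (15.152713775634766, 18.926767349243164), 15.600139617919922)
[ 135  163   53  106 4774] [160.12065354 215.01152074] ((450.44189453125, -47.984107971191406), (63.75373840332031, 29.84205436706543), 5.315695285797119)
[ 296  184   49  127 5826] [321.04771713 245.98729832] ((445.14508056640625, 53.53216552734375), (84.75560760498047, 29.542070388793945), 16.314292907714844)
[  0 190  13  67 798] [  5.65288221 223.82581454] ((479.00103759765625, -138.35157775878906), (42.38156509399414, 7.210170269012451), 0.9339278340339661)
[   0  297  181   78 6923] [ 58.71630796 335.17781309] ((553.8640747070312, -81.63275909423828), (51.55228805541992, 118.17420196533203), 1.8585847616195679)
[ 534  316   63   59 1454] [558.74759285 350.43603851] ((475.5201416015625, 233.0953826904297), (61.351295471191406, 21.49765396118164), 57.857269287109375)
[583 386  57  22 569] [613.67838313 397.31458699] ((497.9435729980469, 283.729736328125), (10.09743881225586, 45.981048583984375), 3.9236631393432617)
[ 148  401   41   61 1475] [169.71186441 429.64813559] ((612.583740234375, -16.160280227661133), (23.4566650390625, 61.053829193115234), 85.2188949584961)
[ 449  403   44   48 1018] [466.88998035 428.07465619] ((552.447509765625, 193.01405334472656), (42.64495849609375, 26.108768463134766), 51.089054107666016)
[0.44725451 0.05070075 0.09978147]
shift [-0.3  1.8 79.8] turn [ 0.0002 -0.0006 -0.0103]
```

View pics/w1.png

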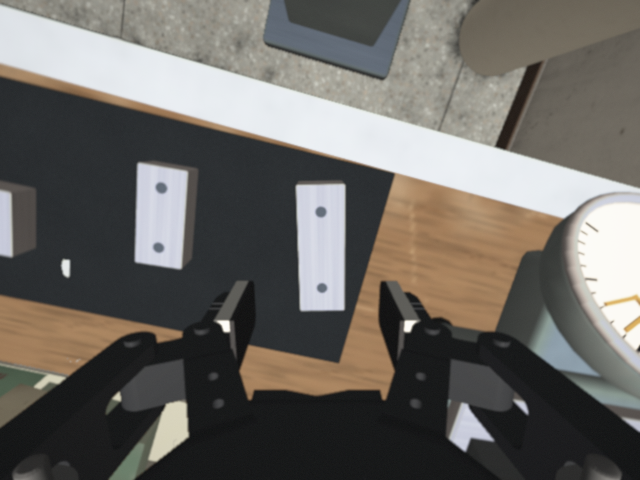

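The wrist view shows slug a between the fingers at about (321,246), with the fingers at about (235,310) and (400,310). I'll descend and grip.

Request:
jog_arm(
  series=[
    [1, 2, 50, 0, 0, -0.01, -0.3],
    [1, 2, 80, 0, 0, -0.01, -0.3],
    [1, 2, 80, 0, 0, -0.01, -0.3],
    [1, 2, 80, 0, 0, -0.01, 1],
    [1, 2, 80, 0, 0, -0.01, 1],
    [1, 2, 80, 0, 0, -0.01, 1],
    [1, 2, 30, 0, 0, -0.01, 1],
    [1, 2, -80, 0, 0, -0.01, 1],
  ],
  newtons=60,
)

```text
t: 3.2
ee_pos: [0.4437, 0.0524, 0.1319]
ee_rot: [0.417, -3.108, -0.001]
contact_force: [1.9, 0.3, -3.7]
gripper_width: 0.0286
finger_force: 61.2
```

```bash
python3 -c "
from h import *
s=read_state();print(s['ee_pos'],s['gripper_width'],s['finger_force'])
rel(.47,.24,.30,182)"
```

```text
[0.44367098 0.05237927 0.13187912] 0.028600290551155046 61.21144652366638
shift [ -74.   174.3 -168.2] turn [ 0.0011 -0.0055  0.232 ]
```

Request:
jog_arm(
  series=[
    [0, 0, -110, 0, 0, 0.1, 1],
    [-74, 174, -168, 0, 0, 0.23, 1],
    [-74, 174, -168, 0, 0, 0.23, 1],
    [-74, 174, -168, 0, 0, 0.23, 1],
    [-74, 174, -168, 0, 0, 0.23, 1],
    [-74, 174, -168, 0, 0, 0.23, 1],
    [-74, 174, -168, 0, 0, 0.23, 1],
    [-74, 174, -168, 0, 0, 0.23, 1],
  ],
)

```text
t: 4.2
ee_pos: [0.4707, 0.2384, 0.2991]
ee_rot: [0.056, -3.138, 0.002]
contact_force: [-0.3, -0.2, -3.2]
gripper_width: 0.0284
finger_force: 61.3
```

```bash
python3 - <<'E'
from h import *
import pickle
c=cap('wrist');cv2.imwrite('pics/w2.png',c['image']);pickle.dump(c,open('w2.pkl','wb'))
print(read_state()['ee_pos'])
E
```

```text
[0.4709231  0.23849655 0.29932912]
```

View pics/w2.png

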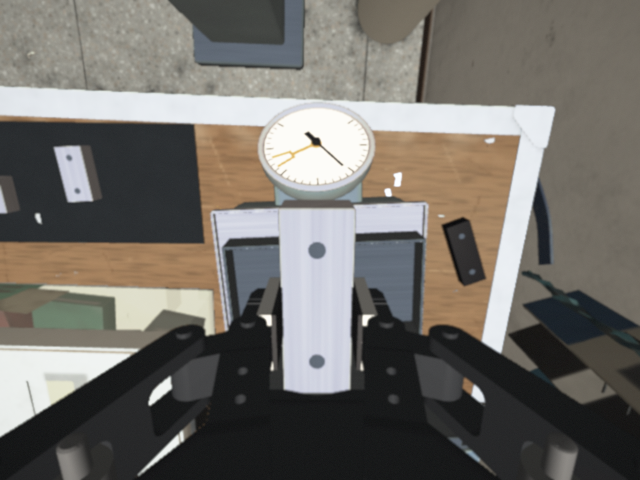

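The view shows the dial at (316,146), the platform front rim from (214,210) to (427,202), and the case's front top edge from about (226,246) to (424,235). The oil bottle is hidden.

```bash
python3 - <<'E'
from h import *
import pickle
c=pickle.load(open('w2.pkl','rb'));im=c['image']
cv2.imwrite('pics/w2c.png',np.hstack([cv2.resize(im[190:340,205:285],(400,590)),cv2.resize(im[190:340,360:440],(400,590))]))
print('plat',plane(c,[(214,210),(427,202)],.0937).round(4).tolist())
print('caseTop',plane(c,[(226,246),(424,235)],.1187).round(4).tolist())
C=plane(c,[(316,146)],.059)[0];print('dial',C)
print('b',plane(c,[(77,172)],.023))
E
```

```text
plat [[0.4724, 0.136, 0.0937], [0.4568, 0.3482, 0.0937]]
caseTop [[0.5017, 0.1534, 0.1187], [0.4842, 0.3409, 0.1187]]
dial [0.40729915 0.23592635 0.059     ]
b [[ 0.44766068 -0.04299991  0.023     ]]
```

View pics/w2c.png

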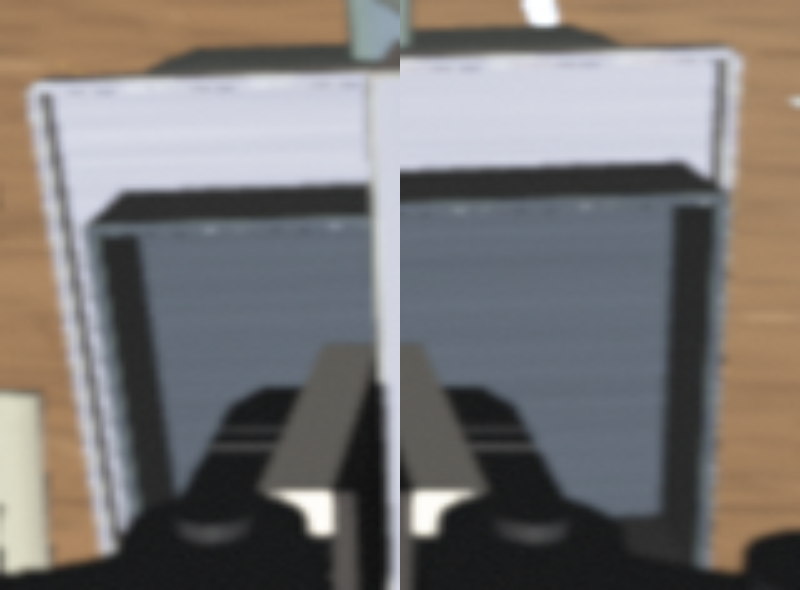

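The enlarged corners are: case front top at (222.6,246.4) and (425,238.3), platform front at (212.6,211.6) and (427.4,203.2).

```bash
python3 - <<'E'
from h import *
import pickle
c=pickle.load(open('w2.pkl','rb'));d=pickle.load(open('d0.pkl','rb'))['scene']
def yaw(a):return np.arctan2(-(a[1]-a[0])[0],(a[1]-a[0])[1])
P=plane(c,[(212.6,211.6),(427.4,203.2)],.0937);Q=plane(c,[(222.6,246.4),(425,238.3)],.1187)
for a,off in((P,.078),(Q,.053)):
  y=yaw(a);ex=np.array([np.cos(y),np.sin(y),0]);print(a.round(4).tolist(),'len',np.linalg.norm(a[1]-a[0]),'yaw',y,'centre',a.mean(0)+off*ex)
cc=Q.mean(0);y=yaw(Q)
ex=np.array([np.cos(y),np.sin(y),0]);ey=np.array([-ex[1],ex[0],0]);o=cc+.053*ex
for k in [(-53,98),(-53,-98),(53,-98),(53,98)]: print(k,proj(d,[o+ex*k[0]/1e3+ey*k[1]/1e3])[0].round(1))
C=plane(d,[(271.4,339.6)],.059)[0];s=.5**.5
for nm,cm,L in (('scene',d,[(254.2,333.6),(279.2,317.2),(284,319.2),(277.6,327.2)]),('w2',c,[(342,165),(276,156),(279,162)])):
  C=plane(cm,[(271.4,339.6)] if nm=='scene' else [(316,143.)],.059)[0]
  n=-s*ex+[0,0,s];up=s*ex+[0,0,s];M=np.linalg.inv(cm['world_to_cam']);oo=M[:3,3]
  for uv in L:
    v=M[:3,:3]@[*und(cm,[uv])[0],1];X=oo+v*((C-oo)@n)/(v@n)-C
    print(nm,uv,2.25+np.arctan2(-X@ey,X@up),np.linalg.norm(X))
# place point
t=o+ey*.040;print('place a',t,'yaw',np.degrees(y)+180)
rel(t[0],t[1],.16,180+np.degrees(y))
E
```

```text
[[0.474, 0.1345, 0.0937], [0.458, 0.3487, 0.0937]] len 0.21478297161777987 yaw 0.07480869024268279 centre [0.54380149 0.24746898 0.0937    ]
[[0.5022, 0.1501, 0.1187], [0.4874, 0.3422, 0.1187]] len 0.19268443192846754 yaw 0.0770211487610905 centre [0.54765564 0.25023377 0.1187    ]
(-53, 98) [200.7 326.3]
(-53, -98) [277.3 274.4]
(53, -98) [247.7 246.8]
(53, 98) [172.3 293.7]
scene (254.2, 333.6) 1.592564452939208 0.041218519302562186
scene (279.2, 317.2) 3.1763299372012925 0.048949034265342695
scene (284, 319.2) 3.420832094839949 0.050199879458835826
scene (277.6, 327.2) 3.3209868679288412 0.028625541629160943
w2 (342, 165) 1.5735183273162463 0.040266497638145694
w2 (276, 156) 3.4604779781850197 0.044454348461384914
w2 (279, 162) 3.2626861368333717 0.04515873106732722
place a [0.54457784 0.29011518 0.1187    ] yaw 184.41298675725974
shift [-75.8  49.1 139.1] turn [-0.0008 -0.0023 -0.0414]
```

Request:
jog_arm(
  series=[
    [-76, 49, 0, 0, 0, -0.04, 1],
    [-76, 49, 50, 0, 0, -0.04, 1],
    [-76, 49, 110, 0, 0, -0.04, 1],
    [-76, 49, 150, 0, 0, -0.04, 1],
    [-76, 49, 150, 0, 0, -0.04, 1],
    [-76, 49, 150, 0, 0, -0.04, 1],
  ],
)

```text
t: 5.0
ee_pos: [0.5471, 0.2915, 0.1524]
ee_rot: [-0.12, 3.136, 0.001]
contact_force: [0.4, 0.0, -2.3]
gripper_width: 0.0283
finger_force: 61.3
```

```bash
python3 -c "
from h import *
s=read_state();print(s['ee_pos'],s['contact_force'])
rel(.5436,.290,.105,184.4)"
```

```text
[0.54705192 0.29148325 0.15238062] [ 0.38533833  0.01266059 -2.34143506]
shift [ 3.7 -1.3 47.4] turn [ 0.0008  0.003  -0.0003]
```

Request:
jog_arm(
  series=[
    [3, -1, 25, 0, 0, 0, 1],
    [3, -1, 40, 0, 0, 0, 1],
    [3, -1, 47, 0, 0, 0, 1],
    [3, -1, 47, 0, 0, 0, 1],
    [3, -1, 47, 0, 0, 0, -0.05],
    [3, -1, 47, 0, 0, 0, -0.05],
    [3, -1, 47, 0, 0, 0, -0.05],
  ],
)

```text
t: 5.88
ee_pos: [0.5433, 0.2905, 0.1043]
ee_rot: [-0.121, 3.138, 0.001]
contact_force: [0.2, -0.0, 0.1]
gripper_width: 0.0448
finger_force: 0.0
```

```bash
python3 -c "
from h import *
rel(.44,.245,.26,184.4)"
```

```text
shift [ 106.3  -37.4 -155.9] turn [0.0005 0.0015 0.0004]
```

Request:
jog_arm(
  series=[
    [0, 0, -60, 0, 0, 0, -0.05],
    [5, 0, -110, 0, 0, 0, -0.05],
    [60, -20, -150, 0, 0, 0, 0.6],
    [120, -37, -150, 0, 0, 0, 0.6],
    [146, -37, -150, 0, 0, 0, 0.6],
    [146, -37, -150, 0, 0, 0, 0.6],
    [146, -37, -150, 0, 0, 0, 0.6],
    [146, -37, -150, 0, 0, 0, 0.6],
  ],
)

```text
t: 6.88
ee_pos: [0.401, 0.2423, 0.2536]
ee_rot: [-0.121, 3.139, 0.0]
contact_force: [0.3, -0.2, -0.1]
gripper_width: 0.0171
finger_force: 0.0
```

```bash
python3 - <<'E'
from h import *
import pickle
c=cap('wrist');pickle.dump(c,open('w3.pkl','wb'));im=c['image']
print(read_state()['ee_pos'])
C=proj(c,[(.4075,.2345,.059)])[0];print(C)
u,v=int(C[0]),int(C[1]);a=im[max(v-65,0):v+65,u-65:u+65];print(max(v-65,0),u-65,a.shape)
o=np.zeros((600,800,3),np.uint8);b=cv2.resize(a,None,fx=4,fy=4,interpolation=cv2.INTER_CUBIC);o[:b.shape[0],:b.shape[1]]=b[:600]
f=cv2.resize(im[150:450,200:480],(280,300));o[:300,520:]=f
cv2.imwrite('pics/w3.png',o)
E
```

```text
[0.40093619 0.24227155 0.25347326]
[307.47781315 219.42032652]
154 242 (130, 130, 3)
```

View pics/w3.png

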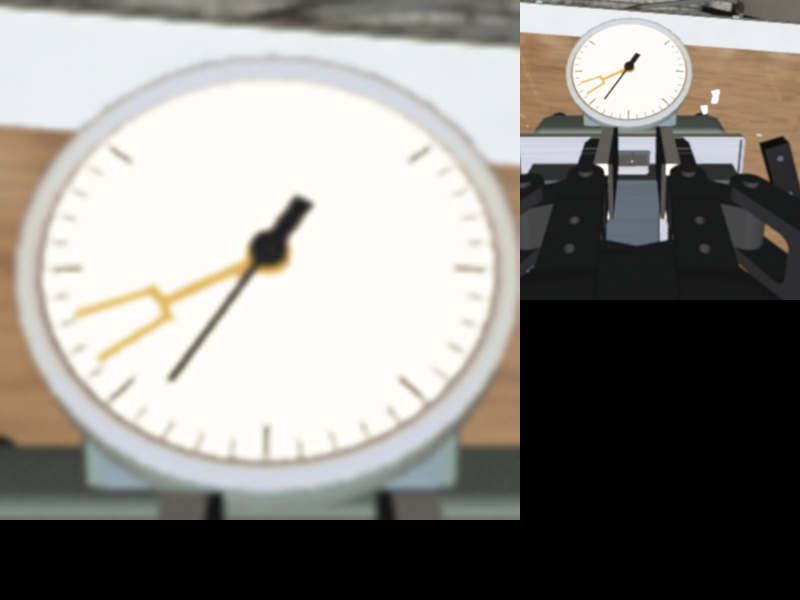

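The dial picture shows the needle tip at (172,380), the pivot at (268,248) and the tail at (308,202). The prong tips are at (77,315) and (100,360), and the fork base is at (160,303).

```bash
python3 - <<'E'
from h import *
import pickle
c=pickle.load(open('w3.pkl','rb'))
y=.0755;ex=np.array([np.cos(y),np.sin(y),0]);ey=np.array([-ex[1],ex[0],0]);s=.5**.5
q=lambda p:((p[0]+.5)/4-.5+242,(p[1]+.5)/4-.5+154)
n=-s*ex+[0,0,s];up=s*ex+[0,0,s];M=np.linalg.inv(c['world_to_cam']);o=M[:3,3]
def pt(p,h=0):
  C=plane(c,[q((266,262))],.059)[0]+n*h
  v=M[:3,:3]@[*und(c,[q(p)])[0],1];X=o+v*((C-o)@n)/(v@n);return np.array([-X@ey,X@up])
def a(p,r,h=0):
  d=pt(p,h)-pt(r,h);return (2.25+np.arctan2(*d)).round(3),(np.linalg.norm(d)*1000).round(1)
piv=(268,248)
print('needle',a((172,380),piv),a((172,380),(306,202)))
print('m',a((77,315),(268,252)),a((100,360),(268,252)),a((160,303),(268,252)),a((88,338),(268,252)))
for t,e in (((266,440),2.25),((413,388),2.25-.785),((120,388),3.035),((67,268),3.82)):print('tick',e,a(t,(266,267)))
E
```

```text
needle (np.float64(2.792), np.float64(42.5)) (np.float64(2.809), np.float64(59.0))
m (np.float64(3.447), np.float64(48.8)) (np.float64(3.166), np.float64(49.2)) (np.float64(3.308), np.float64(29.6)) (np.float64(3.303), np.float64(48.7))
tick 2.25 (np.float64(2.238), np.float64(46.2))
tick 1.4649999999999999 (np.float64(1.442), np.float64(47.7))
tick 3.035 (np.float64(3.042), np.float64(47.0))
tick 3.82 (np.float64(3.814), np.float64(48.5))
```

Slug a took the needle to 2.80, and the marker is at 3.305, so 0.168 kg remains. Slug d (150 g) fits best.

```bash
python3 -c "
from h import *
rel(.4605,-.246,.11,181.3)"
```

```text
shift [ -21.9 -491.4  143.5] turn [-0.      0.0001  0.0542]
```

Request:
jog_arm(
  series=[
    [-22, -491, 0, 0, 0, 0.054, -0.3],
    [-22, -491, 0, 0, 0, 0.054, -0.3],
    [-22, -491, 0, 0, 0, 0.054, -0.3],
    [-22, -491, 50, 0, 0, 0.054, -0.3],
    [-22, -491, 80, 0, 0, 0.054, -0.3],
    [-22, -491, 100, 0, 0, 0.054, -0.3],
    [-22, -491, 143, 0, 0, 0.054, -0.3],
    [-22, -491, 143, 0, 0, 0.054, -0.3],
  ],
)

```text
t: 7.92
ee_pos: [0.4576, -0.2247, 0.1273]
ee_rot: [-0.035, 3.14, -0.001]
contact_force: [0.9, 0.6, 0.8]
gripper_width: 0.0557
finger_force: 0.0
```

Request:
jog_arm(
  series=[
    [0, 0, 0, 0, 0, 0, -0.3],
    [0, 0, 0, 0, 0, 0, -0.3],
  ],
)

```text
t: 8.18
ee_pos: [0.457, -0.222, 0.128]
ee_rot: [0.035, -3.141, -0.002]
contact_force: [0.3, -0.0, 0.8]
gripper_width: 0.0556
finger_force: 0.0
```

```bash
python3 - <<'E'
from h import *
c=cap('wrist')
g=c['image'].max(2);m=(g>140).astype(np.uint8)
n,l,s,ce=cv2.connectedComponentsWithStats(m)
for i in range(1,n):
    if 500<s[i][4]<8000:
        cn=cv2.findContours((l==i).astype(np.uint8),0,2)[0][0].reshape(-1,2)
        r=cv2.minAreaRect((plane(c,cn,0.023)[:,:2]*1000).astype(np.float32))
        if 25<min(r[1])<36: print(ce[i],r)
print(read_state()['ee_pos'])
rel(.4605,-.246,.02,181.3)
E
```

```text
[558.55734518 233.97750625] ((450.4036560058594, -49.242427825927734), (64.0500259399414, 30.078969955444336), 5.084510803222656)
[283.42034884 242.34127907] ((459.7873840332031, -245.21551513671875), (32.376033782958984, 29.73794174194336), 0.6757952570915222)
[412.55174207 267.20436817] ((479.1767578125, -151.33518981933594), (42.76694107055664, 29.981639862060547), 2.198270082473755)
[156.09354677 440.93996998] ((645.2301635742188, -355.0741882324219), (29.20918846130371, 108.99118041992188), 54.467071533203125)
[ 0.45750771 -0.22170688  0.12893305]
shift [ -2.3 -24.3 108.9] turn [-0.0002  0.0008  0.001 ]
```

Request:
jog_arm(
  series=[
    [-2, -24, 30, 0, 0, 0, -0.3],
    [-2, -24, 80, 0, 0, 0, -0.3],
    [-2, -24, 109, 0, 0, 0, -0.3],
    [-2, -24, 109, 0, 0, 0, -0.3],
    [-2, -24, 109, 0, 0, 0, 1],
    [-2, -24, 109, 0, 0, 0, 1],
    [-2, -24, 109, 0, 0, 0, 1],
    [-2, -24, 109, 0, 0, 0, 1],
  ],
)

```text
t: 9.22
ee_pos: [0.4616, -0.247, 0.0221]
ee_rot: [-0.037, 3.137, -0.004]
contact_force: [-0.2, 2.2, 8.0]
gripper_width: 0.0286
finger_force: 61.9
```

```bash
python3 - <<'E'
from h import *
s=read_state();print(s['ee_pos'],s['finger_force'])
y=.0765
o=np.array([.546,.2492]);ey=np.array([-np.sin(y),np.cos(y)])
t=o-ey*.040;print(t)
rel(t[0],t[1],.24,184.4)
E
```

```text
[ 0.46162105 -0.24700044  0.02213272] 61.86213254928589
[0.54905702 0.20931699]
shift [ -99.   453.5 -218.7] turn [-0.0029  0.0044 -0.0535]
```

Request:
jog_arm(
  series=[
    [0, 0, -62, 0, 0, 0, 1],
    [0, 40, -110, 0, 0, 0, 1],
    [0, 100, -150, 0, 0, 0, 1],
    [0, 453, -218, 0, 0, -0.053, 1],
    [0, 453, -218, 0, 0, -0.053, 1],
    [0, 453, -218, 0, 0, -0.053, 1],
    [0, 453, -218, 0, 0, -0.053, 1],
    [0, 453, -218, 0, 0, -0.053, 1],
  ],
)

```text
t: 10.22
ee_pos: [0.4498, 0.1541, 0.2276]
ee_rot: [-0.119, 3.137, 0.0]
contact_force: [1.0, 0.2, -1.6]
gripper_width: 0.0287
finger_force: 60.8
```

Request:
jog_arm(
  series=[
    [0, 60, 0, 0, 0, 0, 1],
    [0, 120, 0, 0, 0, 0, 1],
    [0, 120, 0, 0, 0, 0, 1],
    [0, 120, 0, 0, 0, 0, 1],
  ],
)

```text
t: 10.72
ee_pos: [0.4407, 0.2717, 0.2264]
ee_rot: [-0.121, 3.139, -0.001]
contact_force: [-1.1, -0.9, -0.8]
gripper_width: 0.0285
finger_force: 60.8
```

```bash
python3 - <<'E'
from h import *
s=read_state();print(s['ee_pos'],s['finger_force'])
rel(.549,.2093,.16,184.4)
E
```

```text
[0.44068486 0.27174517 0.22639301] 60.768781900405884
shift [-103.2  -70.6   66.5] turn [-0.0006  0.0002  0.0005]
```

Request:
jog_arm(
  series=[
    [-50, -70, 0, 0, 0, 0, 1],
    [-103, -71, 0, 0, 0, 0, 1],
    [-103, -71, 30, 0, 0, 0, 1],
    [-103, -71, 66, 0, 0, 0, 1],
    [-103, -71, 66, 0, 0, 0, 1],
    [-103, -71, 66, 0, 0, 0, 1],
  ],
)

```text
t: 11.48
ee_pos: [0.5499, 0.208, 0.1616]
ee_rot: [-0.117, 3.138, 0.0]
contact_force: [0.1, 0.4, -1.1]
gripper_width: 0.0285
finger_force: 60.8
```

```bash
python3 - <<'E'
from h import *
s=read_state();print(s['ee_pos'],s['finger_force'])
rel(.549,.2093,.1035,184.4)
E
```

```text
[0.54994971 0.20804162 0.16156271] 60.77098488807678
shift [ 1.   1.3 58.1] turn [ 0.0001  0.0018 -0.0021]
```

Request:
jog_arm(
  series=[
    [1, 1, 30, 0, 0, 0, 1],
    [1, 1, 48, 0, 0, 0, 1],
    [1, 1, 58, 0, 0, 0, 1],
    [1, 1, 58, 0, 0, 0, 1],
    [1, 1, 58, 0, 0, 0, -0.05],
    [1, 1, 58, 0, 0, 0, -0.05],
    [1, 1, 58, 0, 0, 0, -0.05],
    [1, 1, 0, 0, 0, 0, -0.05],
  ],
)

```text
t: 12.48
ee_pos: [0.5437, 0.2088, 0.1552]
ee_rot: [0.119, -3.127, 0.004]
contact_force: [0.7, 0.6, -0.3]
gripper_width: 0.0448
finger_force: 0.0
```

```bash
python3 -c "
from h import *
rel(.40,.242,.2536,184.4)"
```

```text
shift [142.   43.9 -96.6] turn [-0.0018 -0.0129 -0.0008]
```

Request:
jog_arm(
  series=[
    [0, 0, -50, 0, 0, 0, 1],
    [5, 0, -97, 0, 0, 0, 1],
    [60, 20, -97, 0, 0, 0, 1],
    [142, 44, -97, 0, 0, 0, 1],
    [142, 44, -97, 0, 0, 0, 1],
    [142, 44, -97, 0, 0, 0, 1],
    [142, 44, -97, 0, 0, 0, 1],
    [142, 44, -97, 0, 0, 0, 1],
  ],
)

```text
t: 13.48
ee_pos: [0.4043, 0.2427, 0.2573]
ee_rot: [-0.118, 3.139, -0.0]
contact_force: [0.5, -0.8, 0.4]
gripper_width: -0.0004
finger_force: 0.0
```

```bash
python3 - <<'E'
from h import *
import pickle
c=cap('wrist');pickle.dump(c,open('w4.pkl','wb'));im=c['image']
print(read_state()['ee_pos'])
C=proj(c,[(.4075,.2345,.059)])[0];print(C)
u,v=int(C[0]),int(C[1]);a=im[max(v-65,0):v+65,u-65:u+65];print(max(v-65,0),u-65,a.shape)
o=np.zeros((600,800,3),np.uint8);b=cv2.resize(a,(400,400),interpolation=cv2.INTER_CUBIC);o[:400,:400]=b
o[:300,400:]=cv2.resize(im,(400,300))
d=cap('scene');pickle.dump(d,open('s4.pkl','wb'));o[300:,400:]=cv2.resize(d['image'][195:345,110:310],(400,300),interpolation=cv2.INTER_CUBIC)
cv2.imwrite('pics/w4.png',o)
E
```

```text
[0.40417242 0.24263604 0.25718741]
[307.46463478 215.34948668]
150 242 (130, 130, 3)
```

View pics/w4.png

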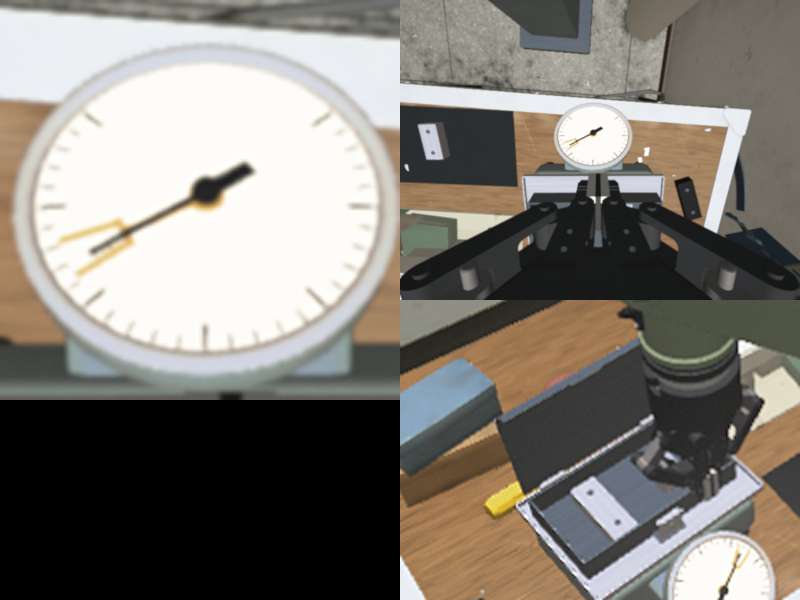

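The needle now rests between the prongs. Its tip is at crop (92,252) and the prongs are at (60,240) and (80,275). Slug a lies flat at (605,505) in the scene crop, and slug d is hidden behind the gripper. The cover's top edge runs from (497,420) to (640,345) in the crop, with something red behind it at (560,382).

```bash
python3 - <<'E'
from h import *
import pickle
d=pickle.load(open('s4.pkl','rb'));d0=pickle.load(open('d0.pkl','rb'))['scene']
E=plane(d,[(158.5,255),(230,217.5)],.224);print('edge',E.round(4).tolist())
E=plane(d0,[(159,259),(238.5,209)],.229);print('edge0',E.round(4).tolist())
y=.0765;ex=np.array([np.cos(y),np.sin(y),0]);print('model edge',np.array([.546,.2492,0])+ex*.079+[0,0,.224])
print('red',plane(d,[(190,236)],.13))
print('bench back',plane(d0,[(75,240),(200,185)],0).round(3).tolist(),'bluebox',plane(d0,[(95,262),(158,240)],.08).round(3).tolist())
print('shelf edge px for (.75,.3,z)',[proj(d0,[(x,.3,z)])[0].round(0).tolist() for x in(.7,.8,.9) for z in (0,.3,.45)])
s=proj(d0,[E.mean(0)]);print(s)
rel(.60,.252,.32,184.4)
E
```

```text
edge [[0.612, 0.3489, 0.224], [0.6165, 0.1844, 0.224]]
edge0 [[0.5978, 0.3536, 0.229], [0.6229, 0.159, 0.229]]
model edge [0.62476895 0.25523761 0.224     ]
red [[0.70535988 0.24815957 0.13      ]]
bench back [[0.987, 0.451, 0.0], [0.983, 0.091, 0.0]] bluebox [[0.809, 0.444, 0.08], [0.785, 0.3, 0.08]]
shelf edge px for (.75,.3,z) [[181.0, 283.0], [153.0, 191.0], [133.0, 128.0], [162.0, 257.0], [131.0, 165.0], [109.0, 102.0], [145.0, 234.0], [111.0, 141.0], [88.0, 78.0]]
[[200.67751776 232.81173896]]
shift [-196.1   -5.4  -62.9] turn [-0.0001 -0.0001 -0.0016]
```

View pics/wrist0.png

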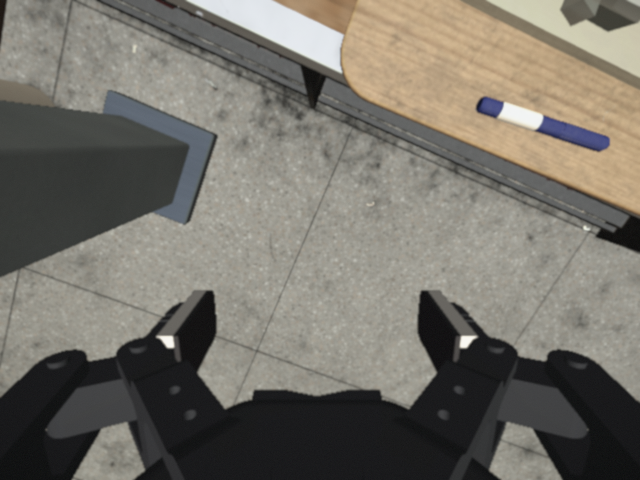

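That picture (the wrist camera's start view) shows only the floor and the bench edge, nothing needed. I'll put the closed fingers behind the cover edge (x about 0.62, z about 0.224), staying above the bottle.

```bash
python3 -c "
from h import *
print(robot.tip_reach)
rel(.657,.2575,.30,184.4)"
```

```text
0.014
shift [-253.4   -4.2  -42.9] turn [-0.0001 -0.0001 -0.0016]
```

Request:
jog_arm(
  series=[
    [0, 0, -43, 0, 0, 0, 1],
    [-50, 0, -43, 0, 0, 0, 1],
    [-110, -4, -43, 0, 0, 0, 1],
    [-170, -4, -43, 0, 0, 0, 1],
    [-225, -4, -43, 0, 0, 0, 1],
    [-253, -4, -43, 0, 0, 0, 1],
    [-253, -4, -43, 0, 0, 0, 1],
    [-253, -4, -43, 0, 0, 0, 1],
  ],
)

```text
t: 14.58
ee_pos: [0.6552, 0.258, 0.2996]
ee_rot: [0.119, -3.138, 0.0]
contact_force: [0.2, -0.3, -0.2]
gripper_width: 0.0
finger_force: 0.0
```

```bash
python3 - <<'E'
from h import *
import pickle
d=cap('scene');pickle.dump(d,open('s5.pkl','wb'))
s=read_state();print(s['ee_pos'],s['contact_force'])
rel(.657,.2575,.216,184.4)
E
```

```text
[0.65489072 0.25816388 0.30008632] [ 0.52849764 -0.08377166  0.08372672]
shift [-2.1 -0.8 84.1] turn [-0.     -0.001  -0.0004]
```

Request:
jog_arm(
  series=[
    [-2, -1, 40, 0, 0, 0, 1],
    [-2, -1, 84, 0, 0, 0, 1],
    [-2, -1, 84, 0, 0, 0, 1],
    [-2, -1, 84, 0, 0, 0, 1],
  ],
)

```text
t: 15.12
ee_pos: [0.6581, 0.2578, 0.2185]
ee_rot: [-0.12, 3.137, 0.001]
contact_force: [-0.1, 0.2, 1.2]
gripper_width: -0.0003
finger_force: 0.0
```

```bash
python3 - <<'E'
from h import *
s=read_state();p=s['ee_pos'];print(p,s['contact_force'])
y=.0765;ex=np.array([np.cos(y),np.sin(y),0]);o=np.array([.546,.2492,0])
X0=(p-o)@ex; hx=.053;hz=.1142;w=.011
for t in np.radians([100,90,80,70,60,50,40,30,20,12,6,0]):
  print(round(np.degrees(t)),((X0-(hx-.1*np.cos(t)+w))*1000).round(1),((p[2]-(hz+.1*np.sin(t)+.014))*1000).round(1))
E
```

```text
[0.65811459 0.25778199 0.21853444] [-0.14500404  0.21495543  1.21919517]
100 31.1 -8.1
90 48.4 -9.7
80 65.8 -8.1
70 82.6 -3.6
60 98.4 3.7
50 112.7 13.7
40 125.0 26.1
30 135.0 40.3
20 142.4 56.1
12 146.3 69.5
6 147.9 79.9
0 148.4 90.3
```

Request:
jog_arm(
  series=[
    [20, 0, -2, 0, 0, 0, 1],
    [34, 0, -6, 0, 0, 0, 1],
    [50, 0, -8, 0, 0, 0, 1],
    [66, 0, -8, 0, 0, 0, 1],
    [83, 0, -4, 0, 0, 0, 1],
    [98, 0, 3, 0, 0, 0, 1],
    [113, 0, 13, 0, 0, 0, 1],
    [125, 0, 26, 0, 0, 0, 1],
  ],
)

```text
t: 16.12
ee_pos: [0.534, 0.2483, 0.193]
ee_rot: [-0.12, 3.134, 0.002]
contact_force: [0.8, -0.1, -0.3]
gripper_width: -0.0003
finger_force: 0.1
```

```bash
python3 - <<'E'
from h import *
import pickle
d=cap('scene');pickle.dump(d,open('s6.pkl','wb'))
a=d['image'][190:390,90:310];cv2.imwrite('pics/s6.png',a)
s=read_state();p=s['ee_pos'];print(p,s['contact_force'])
# joint look: mean colour in dark cover region, before vs now
b=pickle.load(open('s5.pkl','rb'))['image'];print('changed px near old cover edge',(cv2.absdiff(b,d['image']).max(2)[205:265,158:200]>40).sum())
y=.0765;ex=np.array([np.cos(y),np.sin(y),0]);o=np.array([.546,.2492,0])
X0=(p-o)@ex; hx=.053;hz=.1142;w=.011
for t in np.radians([40,30,20,12,6,0]):
  print(round(np.degrees(t)),((X0-(hx-.102*np.cos(t)+w))*1000).round(1),((p[2]-(hz+.102*np.sin(t)+.014))*1000).round(1))
E
```

```text
[0.53109128 0.24791412 0.19038287] [-2.33111197  0.00835301 -1.12593737]
changed px near old cover edge 953
40 -0.8 -3.4
30 9.4 11.2
20 16.9 27.3
12 20.8 41.0
6 22.5 51.5
0 23.0 62.2
```

Request:
jog_arm(
  series=[
    [5, 0, 5, 0, 0, 0, 1],
    [9, 0, 11, 0, 0, 0, 1],
    [14, 0, 20, 0, 0, 0, 1],
    [17, 0, 27, 0, 0, 0, 1],
  ],
)

```text
t: 16.68
ee_pos: [0.5158, 0.2464, 0.1625]
ee_rot: [0.12, -3.139, 0.0]
contact_force: [-0.6, 0.2, 0.7]
gripper_width: 0.0
finger_force: 0.0
```

```bash
python3 - <<'E'
from h import *
import pickle
d=cap('scene');im=d['image']
s=read_state();p=s['ee_pos'];print(p,s['contact_force'])
o=np.array([.546,.2492,0]);y=.0765;ex=np.array([np.cos(y),np.sin(y),0]);ey=np.array([-ex[1],ex[0],0])
# sample along the old upright cover line and hypothesised left corner for angles
b=pickle.load(open('s5.pkl','rb'))['image']
for t in np.radians([102,40,30,20,10]):
  P=[o+ex*(.054-r*np.cos(t))+ey*.085+[0,0,.1142+r*np.sin(t)] for r in (.06,.09,.108,.125)]
  uv=proj(d,P).round().astype(int);print(round(np.degrees(t)),[(tuple(q),im[q[1],q[0]].tolist(),b[q[1],q[0]].tolist()) for q in uv.tolist()])
E
```

```text
[0.51476641 0.24618965 0.16127739] [-1.08952277 -0.26699863 -0.72471929]
102 [((170, 271), [82, 125, 166], [55, 56, 56]), ((165, 260), [84, 124, 168], [54, 54, 54]), ((162, 253), [84, 126, 169], [124, 110, 98]), ((160, 247), [77, 114, 150], [77, 113, 150])]
40 [((187, 294), [126, 111, 102], [54, 54, 56]), ((192, 296), [123, 109, 100], [125, 110, 101]), ((195, 297), [125, 110, 101], [126, 110, 101]), ((198, 297), [123, 110, 102], [98, 97, 100])]
30 [((190, 299), [125, 110, 102], [124, 109, 101]), ((196, 302), [125, 110, 102], [125, 111, 102]), ((199, 305), [123, 110, 100], [125, 110, 101]), ((203, 307), [123, 109, 102], [126, 113, 103])]
20 [((192, 303), [124, 109, 101], [126, 112, 102]), ((199, 308), [125, 110, 103], [125, 111, 102]), ((203, 312), [125, 111, 102], [124, 109, 101]), ((207, 316), [124, 111, 101], [124, 111, 102])]
10 [((193, 306), [125, 111, 103], [123, 109, 100]), ((201, 314), [124, 111, 102], [126, 111, 103]), ((206, 319), [125, 113, 105], [125, 110, 102]), ((210, 323), [61, 62, 62], [60, 60, 62])]
```

The cover has left its upright position. I'll continue down to where it rests on the clip.

Request:
jog_arm(
  series=[
    [7, 0, 10, 0, 0, 0, 1],
    [9, 0, 18, 0, 0, 0, 1],
    [10, 0, 22, 0, 0, 0, 1],
    [10, 0, 25, 0, 0, 0, 1],
    [10, 0, 27, 0, 0, 0, 1],
    [10, 0, 27, 0, 0, 0, 1],
  ],
)

```text
t: 17.48
ee_pos: [0.5062, 0.2458, 0.1365]
ee_rot: [0.12, -3.139, -0.0]
contact_force: [-2.7, -0.6, 4.6]
gripper_width: -0.0002
finger_force: 1.7
```

```bash
python3 - <<'E'
from h import *
s=read_state();p=s['ee_pos'];print(p,s['contact_force'],(p-[.546,.2492,0])@[np.cos(.0765),np.sin(.0765),0])
E
```

```text
[0.50622704 0.24577901 0.13651321] [-2.69143769 -0.59236552  4.57979602] -0.03991808681456709
```

Request:
jog_arm(
  series=[
    [1, 0, 2, 0, 0, 0, 1],
    [1, 0, 4, 0, 0, 0, 1],
    [1, 0, 4, 0, 0, 0, 1],
  ],
)

```text
t: 17.85
ee_pos: [0.5062, 0.2458, 0.1333]
ee_rot: [-0.12, 3.137, 0.001]
contact_force: [-1.7, -1.0, 7.3]
gripper_width: 0.0
finger_force: 3.2
```

Request:
jog_arm(
  series=[
    [0, 0, 2, 0, 0, 0, 1],
    [0, 0, 4, 0, 0, 0, 1],
    [0, 0, 4, 0, 0, 0, 1],
  ],
)

```text
t: 18.23
ee_pos: [0.5062, 0.2458, 0.1303]
ee_rot: [-0.12, 3.137, 0.0]
contact_force: [-3.2, -2.9, 10.7]
gripper_width: -0.0
finger_force: 5.4
```

Request:
jog_arm(
  series=[
    [0, 0, 2, 0, 0, 0, 1],
    [0, 0, 4, 0, 0, 0, 1],
    [0, 0, 4, 0, 0, 0, 1],
  ],
)

```text
t: 18.6
ee_pos: [0.5062, 0.2459, 0.1251]
ee_rot: [-0.12, 3.137, 0.001]
contact_force: [-1.9, -0.4, 5.4]
gripper_width: 0.0001
finger_force: 3.0
```

The force fell from 10.7 to 5.4 N while the tool kept descending, so the clip has probably snapped. I'll press a little more to be sure, then retreat and look.

Request:
jog_arm(
  series=[
    [0, 0, 3, 0, 0, 0, 1],
    [0, 0, 3, 0, 0, 0, 1],
  ],
)

```text
t: 18.85
ee_pos: [0.5062, 0.246, 0.1225]
ee_rot: [-0.12, 3.137, 0.001]
contact_force: [-3.3, -2.0, 8.8]
gripper_width: -0.0
finger_force: 4.2
```

Request:
jog_arm(
  series=[
    [0, 0, -15, 0, 0, 0, 1],
    [0, 0, -60, 0, 0, 0, 1],
    [0, 0, -120, 0, 0, 0, 1],
    [30, 0, -135, 0, 0, 0, 1],
    [80, 0, -135, 0, 0, 0, 1],
    [104, 0, -135, 0, 0, 0, 1],
    [104, 0, -135, 0, 0, 0, 1],
    [104, 0, -135, 0, 0, 0, 1],
  ],
)

```text
t: 19.85
ee_pos: [0.4025, 0.2379, 0.2567]
ee_rot: [-0.119, 3.137, 0.001]
contact_force: [-0.0, -0.3, 0.5]
gripper_width: 0.0
finger_force: 0.0
```

Request:
jog_arm(
  series=[
    [0, 0, 0, 0, 0, 0, 1],
    [0, 0, 0, 0, 0, 0, 1],
    [0, 0, 0, 0, 0, 0, 1],
    [0, 0, 0, 0, 0, 0, 1],
  ],
)

```text
t: 20.35
ee_pos: [0.4017, 0.2377, 0.2561]
ee_rot: [0.119, -3.139, 0.0]
contact_force: [0.1, 0.4, 0.2]
gripper_width: -0.0
finger_force: 0.0
```

```bash
python3 - <<'E'
from h import *
c=cap('wrist');im=c['image']
print(read_state()['ee_pos'])
C=proj(c,[(.4075,.2345,.059)])[0]
u,v=int(C[0]),int(C[1]);r0=max(v-65,0);a=im[r0:r0+130,u-65:u+65];print(r0,u-65)
o=np.zeros((600,800,3),np.uint8);o[:400,:400]=cv2.resize(a,(400,400),interpolation=cv2.INTER_CUBIC)
o[:300,400:]=cv2.resize(im,(400,300))
d=cap('scene');o[300:,400:]=cv2.resize(d['image'][225:345,150:310],(400,300),interpolation=cv2.INTER_CUBIC)
o[400:,:400]=cv2.resize(d['image'][180:320,90:370],(400,200))
cv2.imwrite('pics/f.png',o)
E
```

```text
[0.40164048 0.23774413 0.25611552]
153 247
```

View pics/f.png

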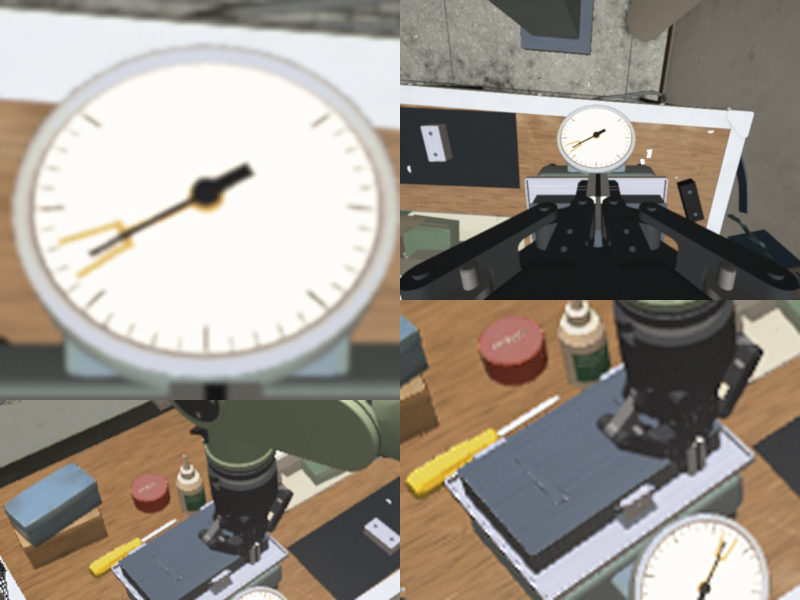

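The picture shows the cover lying flat and shut, with the clip at (635,505). The needle tip at (92,253) is between the prongs at (60,242) and (80,275). The tip height under load also matches a shut cover, so I'm handing in.

```bash
python3 -c "
from h import *
print(finish_job())"
```

```text
the job is handed in; nothing more can be done
None
```

I put slugs a and d (550 g) in the case and closed the cover; the drop in pressing force indicates the clip snapped. The needle rests between the prongs, and the job was handed in at about 20 s.

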